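# Find and shim the soft foot of a mending plate

## Task

One foot of the aluminium mending plate has gone soft: press the plate's corners one by one until you find the corner that rocks, press that corner's blue shim tab down flat, leaving the other tabs up, and then press the same corner firmly again to check that it now bears on its shim. Use fingertips only: do not lift or shift the plate or the brass weight standing on it, and leave everything else on the table alone.

Things in the scene. Friction and masses are not known exactly. Their poses are not given: they have to be found in the camera images.
- base: grey base tray of the mending jig, fixed to the table, 190 (its x) x 330 (its y) x 8 mm thick; origin at the centre of its underside; x points away from the robot, y to the left. It carries four feet (hidden under the plate's black dots), four blue shim tabs, and four dark stops 3 mm off the middles of the plate's edges, ending 5 mm below the plate's top.
- plate: loose aluminium plate, 150 (x) x 200 (y) x 10 mm, about 0.8 kg, lying on the four feet; origin at the centre of its underside, 30 mm above the table (top at 40 mm). One foot, drawn anew each time and not seen, is soft: pressed there with 3 to 5 N the corner sinks 5 mm onto a stop, and it springs back when let go. The other three corners do not give.
- weight: small brass paperweight standing on the plate near its middle, 34 mm in diameter and 34 mm high, about 0.12 kg; origin at the centre of its underside. It stays where it is.
- corner_near_left (a point): the black dot, 18 mm across, on the top of the plate at its near left corner (near = the base's -x side, left = its +y side), directly above that corner's foot, 25 mm in from both edges: the place to press that corner; z up. It sinks with the corner.
- corner_near_right (a point): the black dot, 18 mm across, on the top of the plate at its near right corner (near = the base's -x side, left = its +y side), directly above that corner's foot, 25 mm in from both edges: the place to press that corner; z up. It sinks with the corner.
- corner_far_left (a point): the black dot, 18 mm across, on the top of the plate at its far left corner (near = the base's -x side, left = its +y side), directly above that corner's foot, 25 mm in from both edges: the place to press that corner; z up. It sinks with the corner.
- corner_far_right (a point): the black dot, 18 mm across, on the top of the plate at its far right corner (near = the base's -x side, left = its +y side), directly above that corner's foot, 25 mm in from both edges: the place to press that corner; z up. It sinks with the corner.
- tab_near_left: hinged shim tab beside the near left corner: blue arm 24 wide, 48 long, 4 mm thick, pointing outward (base's +y). Origin on the hinge line, along the base's x, 26.5 mm above the table. Its z axis leans 0.5 rad from vertical while up, 0 pressed flat on its stop. Stiff (7 to 9 N at the pad), stays as left. Its steel inner end is the shim, reaching under the plate's edge.
- tab_near_right: hinged shim tab beside the near right corner: blue arm 24 wide, 48 long, 4 mm thick, pointing outward (base's -y). Origin on the hinge line, along the base's x, 26.5 mm above the table. Its z axis leans 0.5 rad from vertical while up, 0 pressed flat on its stop. Stiff (7 to 9 N at the pad), stays as left. Its steel inner end is the shim, reaching under the plate's edge.
- tab_far_left: hinged shim tab beside the far left corner: blue arm 24 wide, 48 long, 4 mm thick, pointing outward (base's +y). Origin on the hinge line, along the base's x, 26.5 mm above the table. Its z axis leans 0.5 rad from vertical while up, 0 pressed flat on its stop. Stiff (7 to 9 N at the pad), stays as left. Its steel inner end is the shim, reaching under the plate's edge.
- tab_far_right: hinged shim tab beside the far right corner: blue arm 24 wide, 48 long, 4 mm thick, pointing outward (base's -y). Origin on the hinge line, along the base's x, 26.5 mm above the table. Its z axis leans 0.5 rad from vertical while up, 0 pressed flat on its stop. Stiff (7 to 9 N at the pad), stays as left. Its steel inner end is the shim, reaching under the plate's edge.
- pad_near_left (a point): top of the blue near left tab near its free end, 37 mm from the hinge: where to press it. Moves with the tab: 46 mm above the table when up, 28.5 mm flat (18 mm down, 4 mm outward). With the tab flat the shim lies 1.5 mm under the plate: the soft corner then gives only 1 to 2 mm and bears on it, carrying over 12 N; a sound corner never reaches it.
- pad_near_right (a point): top of the blue near right tab near its free end, 37 mm from the hinge: where to press it. Moves with the tab: 46 mm above the table when up, 28.5 mm flat (18 mm down, 4 mm outward). With the tab flat the shim lies 1.5 mm under the plate: the soft corner then gives only 1 to 2 mm and bears on it, carrying over 12 N; a sound corner never reaches it.
- pad_far_left (a point): top of the blue far left tab near its free end, 37 mm from the hinge: where to press it. Moves with the tab: 46 mm above the table when up, 28.5 mm flat (18 mm down, 4 mm outward). With the tab flat the shim lies 1.5 mm under the plate: the soft corner then gives only 1 to 2 mm and bears on it, carrying over 12 N; a sound corner never reaches it.
- pad_far_right (a point): top of the blue far right tab near its free end, 37 mm from the hinge: where to press it. Moves with the tab: 46 mm above the table when up, 28.5 mm flat (18 mm down, 4 mm outward). With the tab flat the shim lies 1.5 mm under the plate: the soft corner then gives only 1 to 2 mm and bears on it, carrying over 12 N; a sound corner never reaches it.
- spare_weight: bystander on the table, to be left alone: brass weight, 40 mm in diameter, 42 mm high; origin at its underside, centre
- dish: bystander on the table, to be left alone: clear round dish, 90 mm in diameter, 18 mm high; origin at its underside, centre
- brush: bystander on the table, to be left alone: blue-handled brush lying flat; origin at its underside (middle of the tool's length or near it)
- spatula: bystander on the table, to be left alone: wood-handled spatula lying flat; origin at its underside (middle of the tool's length or near it)
- jar: bystander on the table, to be left alone: amber jar, 56 mm in diameter, 60 mm high; origin at its underside, centre
- eraser: bystander on the table, to be left alone: white eraser, 45 x 22 x 14 mm; origin at its underside, centre

How it is judged:
By the outcome, as a careful person would: the job done as asked, in the order asked, and still so for the second after the job is handed in, with the robot touching nothing.
It also fails if it takes over 64 s, if anything falls off the work surface, if the arm or the gripper's body presses on something with over 40 N, if the wrist force passes 120 N, or if a joint passes its speed limit or range.

## Robot

A 6-joint arm with a two-finger parallel gripper is mounted at the origin on the work surface. World frame = base frame: x ahead of the robot, y to its left, z up, the work surface at z = 0. Lengths are in mm, angles in rad, forces in N, time in s.
With the tool pointing down it reaches from about 300 to 750 mm from the base axis. Payload 8.5 kg.
Tool frame: the origin (TCP) lies on the front face of the gripper's body, between the roots of the fingers; the fingertips stand 73 mm ahead of it and the grasp point (between the pads) lies 54 mm ahead of it; x points along the fingers, y is the direction in which the jaws open and shut, and the axes are right-handed (so a half turn about x gives the same grasp; the last joint's range is limited). The gripper opens to 85 mm and grips with 20 to 120 N. Pads are 22 mm wide; open, the fingers measure 114 mm over their backs; the gripper's body (76 mm by 85 mm) begins 54 mm behind the grasp point. The pads swing forward as they close: fully open they stand 13 mm farther back than shut.
Start: joints at [-1.557, 0.381, 1.297, -0, 1.464, -0.215], TCP at [124.74, -535.65, 303.922] pointing down, gripper open.
Joint ranges: [-3.11, 3.11], [-0.89, 2.33], [0.22, 2.48], [-1.42, 4.56], [0.17, 2.85], [-2.88, 2.88]. Speed limits (rad/s): [2.39, 2.39, 3.14, 3.14, 3.14, 3.14].

## Interface

Orientations are given as a unit quaternion [x, y, z, w].
In Python, from plant import r gives the robot as it stands.
- The arm moves only by the tool drive_tool, never from a script. Its argument "motion" is a list that holds one entry, the list of rows, each a list of 5 numbers: the shift along the tool's x, y, z in units of 30 mm (1.0 is 30 mm), then the turn about the tool's x in units of 5 degrees (1.0 is 5 degrees), then the finger opening in mm, from 0 to 85.4. A call has 1 to 20 rows; each row shifts and turns the pose as measured when the row begins, along the tool's axes as they then stand; what a row does not reach is not made up. A row lasts 1/12 s, in which the tool goes at most 41.7 mm and 7.16 degrees, less where a joint would pass 70% of its speed; a pose out of reach is approached as far as the arm can. A call is refused whole if a number of a shift passes 1 or a number of a turn 1, either way. A call with a gripper value outside its range is refused whole. The fingers move at their own pace and stop on an object; "grip_force" is the grip in N (left out, the last holds). Time passes only in rows, so rows that do not move let the fingers close. It gives the time, the measured TCP pose, the force and the opening at its end, in the units of the state.
- r.get_state(): the state, without advancing time (a new reading comes with each control period).
- r.read_camera(name): name is "scene" or "top"; returns a dict with "image" (384x512x3 uint8, red, green, blue), "fx", "fy", "cx", "cy" (pixels), "dist" ([k1, k2, p1, p2, k3] as OpenCV has them; the pictures are not rectified), "pose" (4x4, takes a point from camera to world coordinates). Camera axes: x right, y down, z forward; pixel columns grow to the right and rows downward; lengths in mm; the calibration is good to about 2 mm. A picture is of the moment at which its call begins. There is no depth.
- r.sign_off(): hands the job in, once; it reports no verdict.
The state is a dict: "t": time; "joint_positions": joint angles; "qvel": joint speeds; "joint_efforts": joint torques, N m; "tool_pos": TCP position; "tcp_rot": TCP orientation; "contact_force": force on the tool from outside, world axes, zero at the start; "wrist_torque": the same for the moment, N m; "finger_gap": opening from 0.0 (shut) to 1.0 (fully open).
Only numpy, scipy, OpenCV 4.12 (cv2) and the standard library are available. Lean on these libraries where they do the work, as an engineer would, in place of code of your own. Each camera call takes 0.05 s, during which the arm holds its last target. There are 200 camera calls.

## Working session

There is one attempt and no reset: what is moved stays moved. The work goes in short steps, Python scripts to look and compute and a tool call to move; the robot and the scene stay as the last step left them, time stands still between calls to the robot, and variables do not carry over. Pictures are saved under pics/ and viewed, about 8 in all and at most 12, crops included, and the job is handed in when it is done.

Besides the shell and the picture viewer there is one more tool, called after "Request:" by a JSON object that holds its "api" and its "payload". drive_tool: Moves the arm, as the interface text tells. Its arguments: {"type":"object","properties":{"motion":{"type":"array","items":{"type":"array","items":{"type":"array","items":{"type":"number"}}}},"grip_force":{"type":"number"}},"required":["motion"]}

```bash
mkdir -p pics; python3 - <<'E'
from plant import r
import cv2,numpy as np,pickle
s=r.get_state();print(s)
d={}
for n in("scene","top"):
    c=r.read_camera(n);d[n]=c;cv2.imwrite(f"pics/{n}0.png",c["image"][:,:,::-1]);print(n,c["fx"],c["cx"],c["cy"],c["dist"],np.round(c["pose"],3).tolist())
pickle.dump(d,open("c0.pkl","wb"))
E
```

```text
{'t': 0.0, 'joint_positions': array([-1.55732855e+00,  3.81203230e-01,  1.29823395e+00,  4.83833727e-06,
        1.46360690e+00, -2.15333415e-01]), 'qvel': array([-0.00146105, -0.00022113, -0.00010844, -0.00147433, -0.00166835,
        0.00044356]), 'joint_efforts': array([-5.31117767e-04, -4.48467135e+01, -2.31282198e+01, -2.24054561e-04,
        4.78867340e-03,  2.14223476e-06]), 'tool_pos': array([ 124.7237833 , -535.48569637,  303.31686274]), 'tcp_rot': array([ 0.70253793,  0.08122727, -0.70243113,  0.08020652]), 'contact_force': array([-0.95130808, -0.10443814,  0.39815316]), 'wrist_torque': array([-0.01024938,  0.0033519 , -0.00121121]), 'finger_gap': 1.0006899922632304}
scene 465.06355379073966 254.35608153369586 192.9043977878169 [-0.14276698  0.          0.          0.          0.        ] [[-0.87, 0.322, -0.373, 1041.654], [0.492, 0.584, -0.645, 852.307], [0.01, -0.745, -0.667, 934.954], [0.0, 0.0, 0.0, 1.0]]
top 424.3975649202414 252.7747989306872 192.5374583704166 [-0.12419041  0.          0.          0.          0.        ] [[-0.027, -0.99, 0.137, 381.762], [-0.999, 0.029, 0.013, -5.454], [-0.016, -0.136, -0.991, 1382.693], [0.0, 0.0, 0.0, 1.0]]
```

View pics/scene0.png

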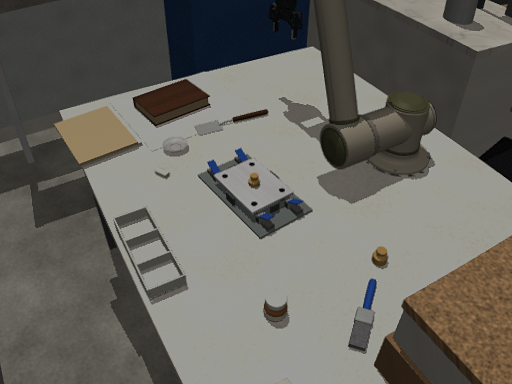

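View pics/top0.png

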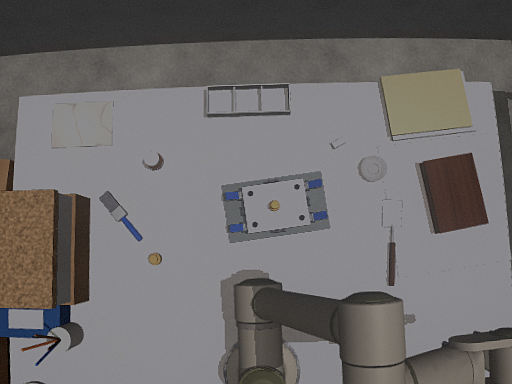

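The scene view shows the jig at about (253,190), with four dots on the plate and four blue tabs. In the top view the plate spans about (240–310, 180–233), with tabs at (232,196), (315,184), (236,228) and (320,216). Next I measure the dots and tabs in both views.

```bash
cat >h.py <<'E'
import cv2,numpy as np,pickle
def K(c): return np.array([[c["fx"],0,c["cx"]],[0,c["fy"],c["cy"]],[0,0,1]])
def ray(c,p):
    u=cv2.undistortPoints(np.array([[p]],float),K(c),np.array(c["dist"]))[0,0]
    P=np.array(c["pose"]);return P[:3,3],P[:3,:3]@np.array([u[0],u[1],1.])
def onz(c,p,z):
    o,d=ray(c,p);return o+d*(z-o[2])/d[2]
def tri(c1,p1,c2,p2):
    o1,d1=ray(c1,p1);o2,d2=ray(c2,p2);d1/=np.linalg.norm(d1);d2/=np.linalg.norm(d2)
    t=np.linalg.lstsq(np.c_[d1,-d2],o2-o1,rcond=None)[0]
    a,b=o1+d1*t[0],o2+d2*t[1];return (a+b)/2,np.linalg.norm(a-b)
def blobs(m,lo,hi):
    n,_,st,ce=cv2.connectedComponentsWithStats(m.astype(np.uint8));return [(ce[i],st[i]) for i in range(1,n) if lo<=st[i,4]<=hi]
E
python3 - <<'E'
from h import *
d=pickle.load(open("c0.pkl","rb"))
R={"scene":(190,310,140,240),"top":(215,335,165,250)}
for n,c in d.items():
    im=c["image"];x0,x1,y0,y1=R[n];s=im[y0:y1,x0:x1];g=s.max(2).astype(int)
    S=4
    big=cv2.resize(s,None,fx=S,fy=S,interpolation=cv2.INTER_CUBIC).astype(int)
    g=big.max(2)
    blue=(big[:,:,2]>big[:,:,0]+50)
    print(n,"blue",[(np.round((ce+.5)/S-.5+[x0,y0],1).tolist(),int(st[4])) for ce,st in blobs(blue,200,9999)])
    # dots: dark holes inside bright plate
    plate=(g>110)&(big.max(2)-big.min(2)<40)
    cn,_=cv2.findContours(plate.astype(np.uint8),cv2.RETR_EXTERNAL,2);k=max(cn,key=cv2.contourArea)
    f=np.zeros(g.shape,np.uint8);cv2.drawContours(f,[cv2.convexHull(k)],-1,1,-1);f=cv2.erode(f,np.ones((7,7)))
    print("rect",cv2.minAreaRect(k))
    dk=(f>0)&(g<90)
    for ce,st in blobs(dk,20,2000):
        q=(ce+.5)/S-.5+[x0,y0];print("dark",q.round(1),st[2:],onz(c,q,40).round(1))
    cv2.imwrite(f"pics/{n}crop.png",cv2.resize(s,None,fx=6,fy=6,interpolation=cv2.INTER_CUBIC)[:,:,::-1])
E
```

```text
scene blue [([241.1, 154.6], 1325), ([213.5, 166.4], 1460), ([294.8, 200.8], 773), ([266.2, 215.9], 892)]
rect ((239.5, 199.5), (399.0, 479.0), 90.0)
dark [247.7 156.6] [ 20  17 141] [ 474.7 -174.2   40. ]
dark [231.2 163.1] [  95   64 1676] [ 535.8 -169.3   40. ]
dark [251.4 163.8] [ 22  14 233] [ 482.3 -136.3   40. ]
dark [274.5 174.4] [ 35  30 169] [446.5 -57.6  40. ]
dark [224.5 175.7] [ 22  16 261] [ 581.6 -124.8   40. ]
dark [254.4 182.8] [  46   47 1147] [518.8 -52.9  40. ]
dark [281.4 189.7] [ 23  16 285] [465.2  12.1  40. ]
dark [253.7 203.3] [ 26  18 337] [564.3  23.6  40. ]
top blue [([314.6, 183.1], 1385), ([231.7, 195.2], 1393), ([319.8, 215.2], 1449), ([236.1, 227.4], 1437)]
rect ((239.5, 169.5), (339.0, 479.0), 90.0)
dark [298.5 177.7] [12  4 34] [ 610.4 -136.5   40. ]
dark [270.7 181.1] [ 68  19 667] [602.2 -47.   40. ]
dark [284.7 179.7] [16  4 35] [605.2 -91.9  40. ]
dark [321.3 179.9] [ 5  5 21] [ 601.2 -209.5   40. ]
dark [305.7 180.6] [17  9 95] [ 600.5 -159.1   40. ]
dark [257.6 183.8] [13  4 44] [594.7  -4.7  40. ]
dark [296.5 186.3] [ 21  21 334] [ 582.7 -128.
[... 1037 characters left out ...]
] [14  4 45] [ 455.1 -129.    40. ]
dark [291.5 227.3] [22  4 73] [ 452.5 -107.7   40. ]
dark [277.9 230.6] [ 75  21 807] [443.3 -64.3  40. ]
dark [244.3 231.4] [ 38  20 320] [443.8  41.6  40. ]
dark [308.4 230.7] [17  4 49] [ 440.  -160.7   40. ]
dark [263.9 231.2] [20  4 68] [442.5 -20.2  40. ]
dark [257.2 232.2] [16  5 56] [440.    0.9  40. ]
dark [294.5 232.8] [17  4 45] [ 434.7 -116.5   40. ]
dark [250.4 233.2] [12  5 43] [437.5  22.5  40. ]
dark [280.3 234.8] [15  4 41] [429.9 -71.6  40. ]
dark [266.5 236.8] [13  4 37] [424.9 -27.9  40. ]
dark [252.8 238.8] [10  4 28] [419.8  15.5  40. ]
dark [238.7 240.7] [ 8  3 20] [415.   60.1  40. ]
dark [231.2 241.7] [11  3 26] [412.5  83.8  40. ]
```

View pics/topcrop.png

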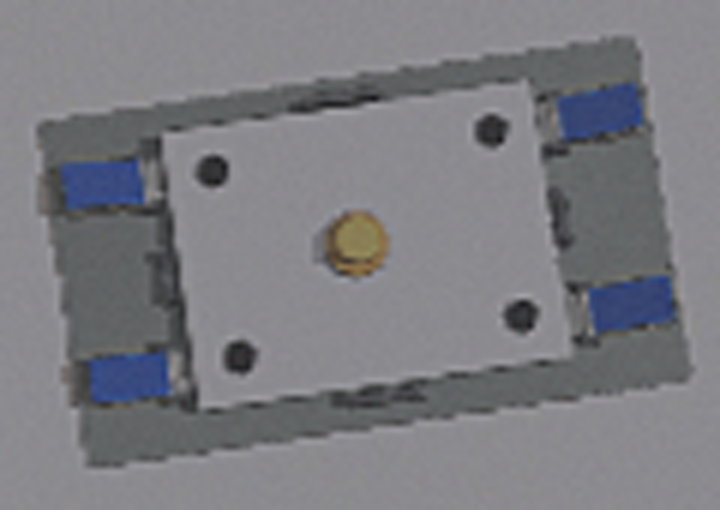

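```bash
cat >>h.py <<'E'
from scipy.spatial.transform import Rotation as Rn
def delta(x,y,z,yaw=None):
    from plant import r
    s=r.get_state();R=Rn.from_quat(s["tcp_rot"]).as_matrix()
    d=R.T@(np.array([x,y,z+73.])-s["tool_pos"])
    ty=R[:,1];a=np.arctan2(ty[1],ty[0])
    print("t",s["t"],"tool",s["tool_pos"].round(1),"F",s["contact_force"].round(2),"gap",round(s["finger_gap"],3))
    print("units",(d/30).round(2),"tip axis",R[:,0].round(4),"tool y heading deg",np.degrees(a).round(2))
E
python3 - <<'E'
from h import *
d=pickle.load(open("c0.pkl","rb"));t,s=d["top"],d["scene"]
D=dict(FR=((296.5,186.3),(224.5,175.7)),FL=((250,193.1),(253.7,203.3)),NR=((301.4,217.2),(251.4,163.8)),NL=((254.5,224.1),(281.4,189.7)),
 tFR=((314.6,183.1),(213.5,166.4)),tFL=((231.7,195.2),(266.2,215.9)),tNR=((319.8,215.2),(241.1,154.6)),tNL=((236.1,227.4),(294.8,200.8)))
for k,(a,b) in D.items():
    p,e=tri(t,a,s,b);print(k,p.round(1),round(e,1))
c=np.array([[582.2,-126.8],[564.8,22],[483,-138.4],[465.6,10.5]])
P=np.array([tri(t,*[D[k][0]],s,D[k][1])[0][:2] for k in("FR","FL","NR","NL")])
L=np.array([[50,-75],[50,75],[-50,-75],[-50,75.]])
R,_=Rn.align_vectors(np.c_[P-P.mean(0),P[:,0]*0],np.c_[L,L[:,0]*0]);R=R.as_matrix()[:2,:2]
print("centre",P.mean(0),"yaw",np.degrees(np.arctan2(R[1,0],R[0,0])));print("fit",(P.mean(0)+L@R.T).round(1))
for k in("tFR","tFL","tNR","tNL"):print(k,"in base",((tri(t,D[k][0],s,D[k][1])[0][:2]-P.mean(0))@R).round(1))
delta(483,-138.4,60)
E
```

```text
FR [ 581.8 -128.1   38. ] 3.2
FL [564.5  21.2  38.4] 2.4
NR [ 482.3 -139.7   37.9] 3.1
NL [465.    9.6  38.3] 2.4
tFR [ 590.6 -186.8   36.4] 3.5
tFL [559.1  80.3  37.2] 3.6
tNR [ 487.  -198.7   36.3] 3.2
tNL [456.4  68.1  37.6] 2.1
centre [523.37988254 -59.25206029] yaw 6.615560431813082
fit [[ 581.7 -128. ]
 [ 564.4   21. ]
 [ 482.4 -139.5]
 [ 465.1    9.5]]
tFR in base [  52.  -134.5]
tFL in base [ 51.5 134.6]
tNR in base [ -52.2 -134.3]
tNL in base [-51.9 134.2]
t 0.1 tool [ 124.7 -535.5  303.4] F [ 0.92 -0.63 -0.07] gap 1.005
units [  5.7  -10.18 -14.63] tip axis [ 0.      0.0014 -1.    ] tool y heading deg -76.89
```

The heights come out at about 38 mm against the 40 mm nominal, and the spacing fits 100 x 150 mm. I move above the near right corner.

Request:
{"api": "drive_tool", "payload": {"motion": [[[0,-0.7,-1,0,0],[0,-0.7,-1,0,0],[0,-0.7,-1,0,0],[0,-0.7,-1,0,0],[0,-0.7,-1,0,0],[0.2,-0.7,-1,0,0],[0.3,-0.7,-1,0,0],[0.3,-0.7,-1,0,0],[0.3,-0.7,-1,0,0],[0.3,-0.7,-1,0,0],[0.3,-0.7,-1,0,0],[0.3,-0.7,-1,0,0],[0.3,-0.7,-1,0,0],[0.3,-0.7,-1,0,0],[0.3,0,0,0.65,0],[0.3,0,0,0.65,0],[0,0,0,0,0]]], "grip_force": 40}}

```text
t: 1.52
tool_pos: [480.6, -133.5, 199.0]
tcp_rot: [-0.705, -0.041, 0.707, -0.036]
contact_force: [-1.3, -0.0, -0.2]
finger_gap: 0.002
```

```bash
python3 -c "
from h import *
delta(482.6,-139.3,60)"
```

```text
t 1.5167 tool [ 480.6 -133.5  199. ] F [-1.34 -0.04 -0.25] gap 0.002
units [ 2.2   0.21 -0.05] tip axis [-0.004   0.0061 -1.    ] tool y heading deg -83.78
```

Request:
{"api": "drive_tool", "payload": {"motion": [[[0.5,0.1,-0.03,0,0],[0.5,0.1,0,0,0],[0.5,0,0,0,0],[0.5,0,0,0,0],[0.3,0,0,0,0],[0,0,0,0,0],[0,0,0,0,0]]]}}

```text
t: 2.1
tool_pos: [481.9, -140.9, 129.2]
tcp_rot: [-0.705, -0.043, 0.707, -0.04]
contact_force: [-0.1, -0.5, 0.1]
finger_gap: -0.001
```

```bash
python3 - <<'E'
from h import *
delta(482.6,-139.3,40)
from plant import r
for n,(x0,x1,y0,y1) in {"scene":(190,320,120,240)}.items():
    c=r.read_camera(n);cv2.imwrite(f"pics/{n}1.png",cv2.resize(c["image"][y0:y1,x0:x1],None,fx=5,fy=5,interpolation=2)[:,:,::-1])
E
```

```text
t 2.1 tool [ 481.9 -140.9  129.2] F [-0.06 -0.54  0.14] gap -0.001
units [ 0.54 -0.05 -0.03] tip axis [-0.0029  0.0052 -1.    ] tool y heading deg -83.27
```

View pics/scene1.png

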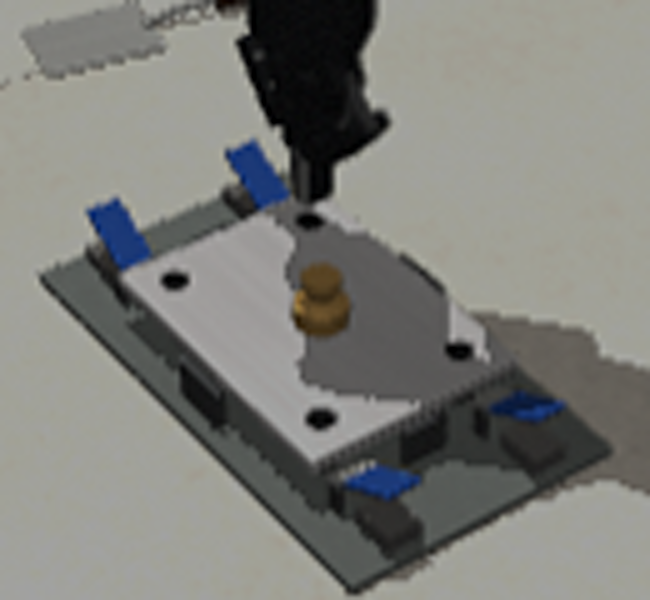

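The tip stands over the near right dot at crop position (310,218). I lower it gently.

Request:
{"api": "drive_tool", "payload": {"motion": [[[0.15,-0.04,-0.03,0,0],[0.15,0,0,0,0],[0.08,0,0,0,0],[0.05,0,0,0,0],[0.05,0,0,0,0]]]}}

```text
t: 2.57
tool_pos: [483.7, -140.0, 116.4]
tcp_rot: [0.707, 0.043, -0.705, 0.041]
contact_force: [-0.8, -0.8, 0.2]
finger_gap: -0.001
```

Request:
{"api": "drive_tool", "payload": {"motion": [[[0.05,0,0,0,0],[0.05,0,0,0,0],[0.05,0,0,0,0]]]}}

```text
t: 2.82
tool_pos: [483.8, -140.0, 112.4]
tcp_rot: [0.707, 0.042, -0.705, 0.041]
contact_force: [-7.8, 3.4, 30.4]
finger_gap: 0.002
```

The near right corner is sound: 30 N with no sinking, contact at TCP z of about 113. I lift and go to the far right corner.

Request:
{"api": "drive_tool", "payload": {"motion": [[[-0.3,0,0,0,0],[-0.4,0,0,0,0],[-0.1,0,-0.8,0,0],[0,0,-1,0,0],[0,0,-1,0,0],[0,0,-0.5,0,0],[0,0,0,0,0],[0,0,0,0,0]]]}}

```text
t: 3.48
tool_pos: [585.3, -127.6, 139.4]
tcp_rot: [0.707, 0.042, -0.705, 0.041]
contact_force: [-0.4, 0.6, -0.0]
finger_gap: 0.003
```

```bash
python3 -c "
from h import *
delta(581.9,-127.8,40)"
```

```text
t 3.4833 tool [ 585.3 -127.6  139.4] F [-0.36  0.62 -0.04] gap 0.003
units [ 0.88 -0.01  0.11] tip axis [ 0.0032  0.0018 -1.    ] tool y heading deg -83.27
```

Request:
{"api": "drive_tool", "payload": {"motion": [[[0.3,0,0.1,0,0],[0.3,0,0,0,0],[0.1,0,0,0,0],[0.04,0,0,0,0],[0,0,0,0,0]]]}}

```text
t: 3.9
tool_pos: [578.1, -128.3, 114.3]
tcp_rot: [-0.706, -0.042, 0.706, -0.04]
contact_force: [0.1, -0.5, -0.2]
finger_gap: 0.002
```

Request:
{"api": "drive_tool", "payload": {"motion": [[[0.03,0,0,0,0],[0.03,0,0,0,0]]]}}

```text
t: 4.07
tool_pos: [577.7, -128.6, 112.5]
tcp_rot: [-0.706, -0.042, 0.706, -0.039]
contact_force: [1.3, 1.0, 1.4]
finger_gap: -0.001
```

Request:
{"api": "drive_tool", "payload": {"motion": [[[0.03,0,0,0,0]]]}}

```text
t: 4.15
tool_pos: [577.7, -128.6, 111.9]
tcp_rot: [-0.706, -0.042, 0.706, -0.039]
contact_force: [-1.0, 1.0, 1.9]
finger_gap: 0.005
```

Request:
{"api": "drive_tool", "payload": {"motion": [[[-0.15,0,-0.12,0,0],[0,0,0,0,0],[0.1,0,0,0,0],[0.05,0,0,0,0],[0.04,0,0,0,0]]]}}

```text
t: 4.57
tool_pos: [582.3, -128.3, 111.6]
tcp_rot: [0.706, 0.041, -0.705, 0.04]
contact_force: [0.8, 0.4, 1.7]
finger_gap: 0.004
```

Request:
{"api": "drive_tool", "payload": {"motion": [[[0.04,0,0,0,0],[0.04,0,0,0,0]]]}}

```text
t: 4.73
tool_pos: [582.5, -128.4, 109.2]
tcp_rot: [0.707, 0.041, -0.705, 0.04]
contact_force: [-0.1, -0.0, 2.9]
finger_gap: -0.004
```

Request:
{"api": "drive_tool", "payload": {"motion": [[[0.04,0,0,0,0],[0.04,0,0,0,0]]]}}

```text
t: 4.9
tool_pos: [582.6, -128.5, 107.8]
tcp_rot: [0.707, 0.041, -0.705, 0.04]
contact_force: [-5.0, 2.1, 18.7]
finger_gap: 0.001
```

The far right corner is the soft one: it sank about 5 mm at 2–3 N, then hit the stop (18.7 N). I lift and move to its pad.

Request:
{"api": "drive_tool", "payload": {"motion": [[[-0.3,0,0,0,0],[-0.5,0,0,0,0],[-0.4,0,0,0,0],[-0.1,0.8,0,0,0],[0,0.9,0,0,0],[0,0.6,0,0,0],[0,0,0,0,0],[0,0,0,0,0]]]}}

```text
t: 5.57
tool_pos: [590.1, -198.2, 149.0]
tcp_rot: [0.706, 0.042, -0.705, 0.041]
contact_force: [-0.1, 0.5, 0.3]
finger_gap: 0.003
```

```bash
python3 - <<'E'
from h import *
delta(592,-200.3,50)
from plant import r
o=[]
for n,(x0,x1,y0,y1) in {"scene":(190,320,130,240),"top":(215,335,160,250)}.items():
    c=r.read_camera(n);o.append(cv2.resize(c["image"][y0:y1,x0:x1],(400,340),interpolation=2)[:,:,::-1])
cv2.imwrite("pics/two.png",np.hstack(o))
E
```

```text
t 5.5667 tool [ 590.1 -198.2  149. ] F [-0.12  0.48  0.26] gap 0.003
units [ 0.87  0.08 -0.05] tip axis [ 0.001   0.0025 -1.    ] tool y heading deg -83.27
```

View pics/two.png

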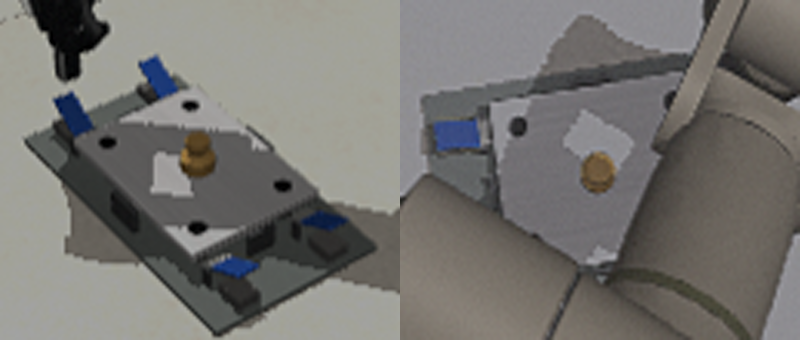

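The left half of the picture shows the tip at (65,75), just above the far right tab at (72,112); plate and weight are undisturbed. I press the tab.

Request:
{"api": "drive_tool", "payload": {"motion": [[[0.3,0.08,-0.05,0,0],[0.3,0,0,0,0],[0.1,0,0,0,0],[0.1,0,0,0,0],[0.1,0,0,0,0],[0.1,0,0,0,0]]]}}

```text
t: 6.17
tool_pos: [592.4, -196.7, 116.9]
tcp_rot: [0.706, 0.044, -0.705, 0.043]
contact_force: [-1.4, -2.1, 7.7]
finger_gap: -0.001
```

Request:
{"api": "drive_tool", "payload": {"motion": [[[0.1,0,0,0,0],[0.1,0,0,0,0]]]}}

```text
t: 6.33
tool_pos: [593.0, -197.3, 112.3]
tcp_rot: [0.707, 0.043, -0.704, 0.044]
contact_force: [-3.0, -2.6, 7.5]
finger_gap: 0.0
```

Request:
{"api": "drive_tool", "payload": {"motion": [[[0.1,0,0,0,0],[0.1,0,0,0,0],[0.08,0,0,0,0]]]}}

```text
t: 6.58
tool_pos: [593.2, -198.4, 106.0]
tcp_rot: [0.708, 0.041, -0.704, 0.046]
contact_force: [-2.5, -1.0, 6.9]
finger_gap: 0.001
```

Request:
{"api": "drive_tool", "payload": {"motion": [[[0.06,0,0,0,0],[0.06,0,0,0,0]]]}}

```text
t: 6.75
tool_pos: [593.1, -198.7, 103.4]
tcp_rot: [0.708, 0.041, -0.704, 0.047]
contact_force: [-2.6, 0.0, 7.1]
finger_gap: 0.0
```

Request:
{"api": "drive_tool", "payload": {"motion": [[[0.05,0,0,0,0],[0.05,0,0,0,0]]]}}

```text
t: 6.92
tool_pos: [593.1, -198.8, 101.5]
tcp_rot: [0.708, 0.041, -0.703, 0.048]
contact_force: [-3.5, 0.3, 8.0]
finger_gap: 0.002
```

Request:
{"api": "drive_tool", "payload": {"motion": [[[0.05,0,0,0,0],[0.05,0,0,0,0]]]}}

```text
t: 7.08
tool_pos: [593.2, -198.7, 101.0]
tcp_rot: [0.708, 0.04, -0.703, 0.049]
contact_force: [-7.6, 1.3, 17.8]
finger_gap: -0.001
```

Request:
{"api": "drive_tool", "payload": {"motion": [[[0.04,0,0,0,0]]]}}

```text
t: 7.17
tool_pos: [593.1, -198.6, 101.1]
tcp_rot: [0.708, 0.04, -0.703, 0.049]
contact_force: [-4.3, 0.8, 9.8]
finger_gap: 0.0
```

The tab is on its stop at TCP z 101.0, which is the 28 mm pad height. I lift and go back over the far right dot.

Request:
{"api": "drive_tool", "payload": {"motion": [[[-0.4,0,0,0,0],[-0.6,0,0,0,0],[-0.3,0,0,0,0],[0,-0.8,0,0,0],[0,-0.9,0,0,0],[0,-0.6,0,0,0],[0,0,0,0,0],[0,0,0,0,0]]]}}

```text
t: 7.83
tool_pos: [583.4, -126.8, 139.9]
tcp_rot: [0.708, 0.04, -0.703, 0.049]
contact_force: [0.2, 1.0, 0.4]
finger_gap: -0.003
```

```bash
python3 - <<'E'
from h import *
delta(581.9,-127.8,40)
from plant import r
c=r.read_camera("scene");cv2.imwrite("pics/s3.png",cv2.resize(c["image"][130:240,190:320],None,fx=5,fy=5,interpolation=2)[:,:,::-1])
E
```

```text
t 7.8333 tool [ 583.4 -126.8  139.9] F [0.19 0.96 0.38] gap -0.003
units [0.89 0.02 0.06] tip axis [ 0.0086 -0.0123 -0.9999] tool y heading deg -82.79
```

View pics/s3.png

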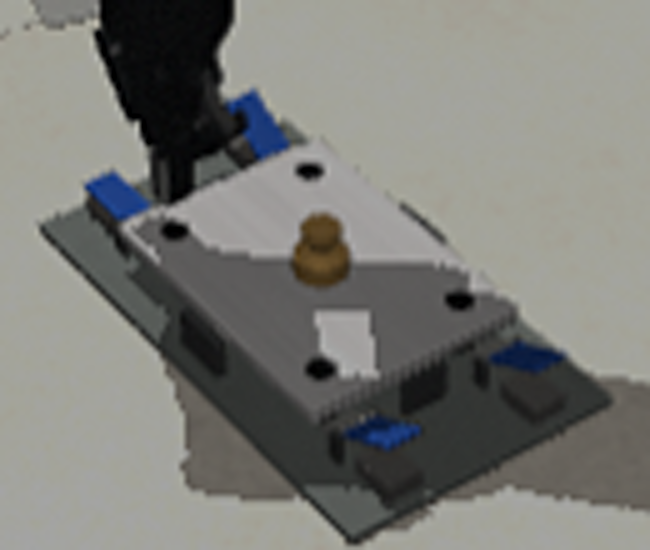

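The far right tab at (115,195) now lies flat and the other three are up. I press the corner again.

Request:
{"api": "drive_tool", "payload": {"motion": [[[0.3,0,0.05,0,0],[0.3,0,0,0,0],[0.1,0,0,0,0],[0.04,0,0,0,0],[0,0,0,0,0]]]}}

```text
t: 8.3
tool_pos: [582.0, -130.5, 113.7]
tcp_rot: [0.708, 0.039, -0.703, 0.048]
contact_force: [-1.5, -0.6, -0.7]
finger_gap: -0.002
```

Request:
{"api": "drive_tool", "payload": {"motion": [[[0.04,0,0,0,0],[0.04,0,0,0,0]]]}}

```text
t: 8.47
tool_pos: [582.2, -131.0, 111.3]
tcp_rot: [0.708, 0.039, -0.703, 0.047]
contact_force: [-3.1, 3.5, 13.9]
finger_gap: 0.001
```

Request:
{"api": "drive_tool", "payload": {"motion": [[[0.04,0,0,0,0],[0.04,0,0,0,0]]]}}

```text
t: 8.63
tool_pos: [582.1, -131.0, 111.4]
tcp_rot: [0.708, 0.039, -0.703, 0.047]
contact_force: [-3.8, 1.7, 11.1]
finger_gap: -0.002
```

Request:
{"api": "drive_tool", "payload": {"motion": [[[0.065,0,0,0,0],[0.065,0,0,0,0],[0.065,0,0,0,0]]]}}

```text
t: 8.88
tool_pos: [582.0, -130.8, 111.3]
tcp_rot: [0.709, 0.038, -0.702, 0.048]
contact_force: [-5.5, 2.4, 15.7]
finger_gap: -0.004
```

Request:
{"api": "drive_tool", "payload": {"motion": [[[-0.2,0,0,0,0],[-0.5,0,0,0,0],[-0.8,0,0,0,0],[-0.9,0.3,0,0,0],[-0.9,0.8,0.4,0,0],[-0.5,0.8,0.6,0,0],[0,0.9,0.8,0,0],[0,0.9,0.9,0,0],[0,0.9,0.9,0,0],[0,0.9,0.9,0,0],[0,0.9,0.9,0,0],[0,0,0,0,0],[0,0,0,0,0],[0,0,0,0,0]]]}}

```text
t: 10.05
tool_pos: [437.9, -349.5, 238.3]
tcp_rot: [0.712, 0.036, -0.7, 0.053]
contact_force: [-0.3, 0.6, 0.0]
finger_gap: -0.002
```

```bash
python3 - <<'E'
from h import *
from plant import r
print(r.get_state()["contact_force"])
o=[]
for n,(x0,x1,y0,y1) in {"scene":(190,320,130,240),"top":(215,335,160,250)}.items():
    c=r.read_camera(n);o.append(cv2.resize(c["image"][y0:y1,x0:x1],(400,340),interpolation=2)[:,:,::-1])
cv2.imwrite("pics/end.png",np.hstack(o))
E
```

```text
[-0.2604619   0.57238678  0.0204039 ]
```

View pics/end.png

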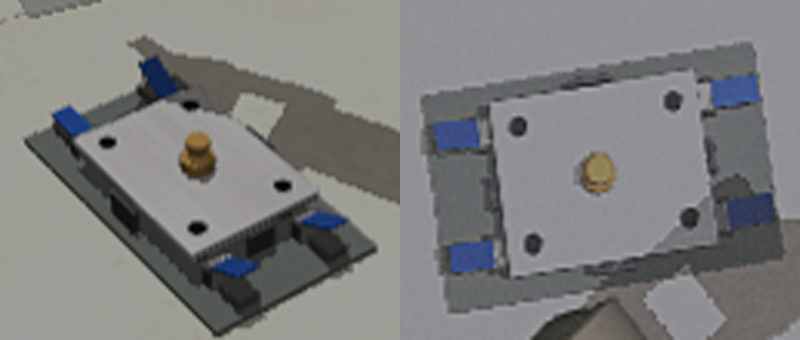

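The final view shows only the far right tab flat, at (70,122) in the left half. The plate and weight are in place and the arm is clear, so I hand in.

```bash
python3 -c "
from plant import r
print(r.sign_off())"
```

```text
the job is handed in; nothing more can be done
None
```

The soft corner is the far right one. Its shim tab is now flat, and the corner bears on its shim. I handed the job in at about 10 s.

- **Finding the corner:** I pressed near right first, and it did not give at about 30 N, a harder press than I intended. Far right then sank about 5 mm at 2–3 N and met the stop at about 19 N. That is slightly softer than the 3–5 N given. I did not press the two left corners, since the rocking one was already found.
- **Tab:** it went down at 7–8 N and stopped with the pad about 28 mm above the table. The force then rose to about 18 N, so it is on its stop.
- **Re-check:** the far right corner now gave only about 1.7 mm and carried 14–16 N.
- **Last pictures:** the far right tab is flat and the other three are up. By eye, the plate and brass weight have not moved. The arm was clear of everything, with the force reading near zero.
- **Disagreement:** the two camera views put the plate top at about 38 mm, against the 40 mm given, which is within the calibration error. Contact by touch came at about 39.5–40 mm.

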